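Fit the coarse dibble roller into the dibbling station

ROBOT

A 7-joint arm with a two-finger parallel gripper is mounted at the origin on the work surface. World frame = base frame: x ahead of the robot, y to its left, z up, the work surface at z = 0. Lengths are in m, angles in rad, forces in N, time in s.
With the tool pointing down it reaches from about 0.425 to 0.825 m from the base axis. Payload 3.6 kg.
Tool frame: the origin (TCP) lies where the fingers leave the gripper's body, on its centre line; the fingertips stand 73 mm ahead of it and the grasp point (between the pads) lies 54 mm ahead of it; x points along the fingers, y is the direction in which the jaws open and shut, and the axes are right-handed (so a half turn about x gives the same grasp; the last joint's range is limited). The gripper opens to 85 mm and grips with 20 to 120 N. Pads are 22 mm wide; open, the fingers measure 114 mm over their backs; the gripper's body (76 mm by 85 mm) begins 54 mm behind the grasp point. The pads swing forward as they close: fully open they stand 13 mm farther back than shut.
Start: joints at [1.246, 0.615, -0.013, 1.423, 0.008, 1.103, -0.04], TCP at [0.191, -0.621, 0.304] pointing down, gripper open.
Joint ranges: [-3.12, 3.12], [-0.3, 2.06], [-1.34, 1.32], [0.26, 2.42], [-1.36, 4.5], [0.01, 1.98], [-2.84, 2.84]. Speed limits (rad/s): [2.79, 2.79, 3.14, 3.14, 3.14, 3.14, 3.14].

INTERFACE

Orientations are given as a unit quaternion [x, y, z, w].
In Python, from station import arm, snapshot, camera_info, ticket gives the robot as it stands. Calls block until the motion is done:
- arm.movep(position, orientation): joint-space move of the TCP to a pose.
- arm.line_to(position, velocity=0.15, ori=None): straight line of the TCP; ori=None keeps the orientation; velocity is the mean speed in m/s.
- arm.move_j(angles): joint-space move.
- arm.move_gripper(opening, effort=None): opening from 0.0 (shut) to 1.0 (fully open); effort is the grip in N (None keeps the last); returns when the fingers have stopped.
- arm.pause(seconds).
- arm.ik(position, orientation): joint angles nearest the present ones, or None.
- snapshot(name): name is "scene" or "top"; returns the picture (400x640x3 uint8, blue, green, red); there is no depth.
- camera_info(name): a dict with "fx", "fy", "cx", "cy" (pixels), "R" (3x3) and "t" (3): a world point X has camera coordinates R X + t. Camera axes: x right, y down, z forward; pixel columns grow to the right and rows downward; lengths in m; the calibration is good to about 2 mm. A picture is of the moment at which its call begins. camera_info takes no time and is no camera call.
A pose or a line that the arm cannot do raises arm.MotionError and nothing moves.
- ticket.finish_job(): hands the job in, once; it reports no verdict.
Readings, each from a call of its own:
- arm.read_time(): time.
- arm.read_joint_positions(): joint angles.
- arm.read_dq(): joint speeds.
- arm.read_effort(): joint torques, N m.
- arm.read_tool_pos(): TCP position.
- arm.read_eef_rot(): TCP orientation.
- arm.read_ft_force(): force on the tool from outside, world axes, zero at the start.
- arm.read_wrist_torque(): the same for the moment, N m.
- arm.read_opening(): opening from 0.0 (shut) to 1.0 (fully open).
Only numpy, scipy, OpenCV 4.12 (cv2) and the standard library are available. Lean on these libraries where they do the work, as an engineer would, in place of code of your own. Each camera call takes 0.05 s, during which the arm holds its last target.

TASK

Pick up the coarse dibble roller (four long pegs around, not the one with many short pegs) by its bare waist and lower its axle level into the two open slots of the dibbling station. Keep hold and press it down past the spring keepers until both axle ends are bottomed and both keepers have snapped shut over them, bearing down firmly at the bottom (about 20 N, never 35 N), then let go and leave it there. Leave everything else on the bench where it is.

Things in the scene. Friction and masses are not known exactly. Their poses are not given: they have to be found in the camera images.
- coarse_roller: Roller to fit, 0.38 to 0.58 kg: aluminium drum 192 mm long, 51 mm thick, on a 12 mm axle 248 mm long; its middle 56 mm is a bare waist 40 mm thick to grip. Each side of it 2 rings (45 and 80 mm out) of 4 black pegs, 10 mm thick, tips 38 mm from the axis. Origin mid-axle, y along the axle, ends alike. Lies level on its pegs on the bench, axle 28 mm up, within 0.25 rad of world y.
- station: Dibbling station, fixed to the bench. Origin on the bench right below the middle of the roller's place; z up, y along the line where the axle must lie, x towards the waiting plug tray (top 89 mm above the bench, near edge 79 mm from the axle line). Between the slotted cheeks there is only the flat tray deck, 45 mm above the bench. Nothing in it moves under a normal push but the keepers.
- slot_left (a point): Point of the station's frame in the slot at its +y, 104 mm out, 115 mm above the bench: the seated axle's centre if the yoke is at its lowest. Both slotted cheeks are one yoke clamped 0 to 22 mm above that, equal at both ends; the height is not measured: find it by feel. Cheek 8 mm thick (100 to 108 mm out; drum end 96). Slot open at the top, 14 mm wide.
- slot_right (a point): The like point in the slot at the station's -y. In both cheeks the slot is vertical, straight up to 18 mm above the seated axle's centre, then flares to a mouth 30 mm wide at 32 mm above it; the axle (12 mm) thus has 1 mm play to each side and the drum 4 mm to each end.
- keeper_left (a joint): Spring hook on the outer face of the +y cheek, hinged at the slot's +x side; rad, 0 = shut, its tip over the slot, grows as it is pushed to +x. Shut at first. The axle meets its sloping back some 19 mm above the seat, pushes it to about 0.1 and must be pressed past it (3.5 to 5 N on each keeper, weight included; weight alone is too little); shut again when the axle is within 2 mm of the bottom.
- keeper_right (a joint): The same spring hook on the cheek at the station's -y; joint angle in rad, 0 = shut, growing as it is pushed towards the station's +x.
- fine_roller: Another roller with the same drum, waist and axle, but with 8 rings of 6 short thin pegs (tips 33 mm from the axis). Origin on its axle at mid-length, y along the axle. It lies on the bench too, in front of or beyond the coarse one, about 20 cm away. To be left alone.
- jar_a: Clear lidded jar with a plantlet, 62 mm wide, 84 mm high, origin under its centre. To be left alone.
- jar_b: Clear lidded jar like the other one. To be left alone.
- pot: Empty terracotta pot, 90 mm wide, 85 mm high, origin under its centre. To be left alone.
- spanner: Steel spanner 160 mm long lying flat, origin under its middle. To be left alone.
- wood_dibber: Wooden hand dibber 170 mm long and 26 mm thick lying flat, origin under its middle. To be left alone.
Mind the look-alikes: they are no part of the job. Leave any red look-alike of the coarse_roller alone.

How it is judged:
On the way, in this order (a step that is already met when the one before it is completed fails the run):
1. the coarse roller is lifted off the bench in the gripper (height (world z) of coarse_roller above 0.07 m and contact force between the fingers and coarse_roller above 2 N), for 0.1 s.
2. still held, the roller is borne down (10 N or more on the station) at the bottom of both slots, both keepers shut over the axle (x of coarse_roller in the frame of station between -0.005 and 0.005 m and y of coarse_roller in the frame of station between -0.008 and 0.008 m and z of coarse_roller in the frame of station between 0.112 and 0.1385 m and angle between the y axis of coarse_roller and the y axis of station, either way round below 0.03 rad and value of joint each of keeper_left, keeper_right below 0.05 rad and contact force between coarse_roller and keeper_left below 1 N and contact force between coarse_roller and keeper_right below 1 N and contact force between coarse_roller and station above 10 N and contact force between the fingers and coarse_roller above 2 N), for 0.15 s.
At the end, for the whole second after the job is handed in: The coarse roller lies still and released at the bottom of both slots: within 5 mm of the axle line and 8 mm of midway between the cheeks, axle 112 to 138.5 mm above the bench, within 0.03 rad of the station's y; both keepers shut over it (under 0.05 rad, each bearing under 1 N) (x of coarse_roller in the frame of station between -0.005 and 0.005 m and y of coarse_roller in the frame of station between -0.008 and 0.008 m and z of coarse_roller in the frame of station between 0.112 and 0.1385 m and angle between the y axis of coarse_roller and the y axis of station, either way round below 0.03 rad and value of joint each of keeper_left, keeper_right below 0.05 rad and contact force between coarse_roller and keeper_left below 1 N and contact force between coarse_roller and keeper_right below 1 N and linear speed of coarse_roller below 0.02 m/s and angular speed of coarse_roller below 0.2 rad/s); the robot touches nothing.
It fails at once if the roller is pressed or knocked against the station with 35 N or more (contact force between coarse_roller and station above 35 N).
It fails at once if the fine roller is moved more than 30 mm (distance of fine_roller from where it was at the start of the episode above 0.03 m).
It fails at once if a jar, the pot, the spanner or the wooden dibber is moved more than 30 mm (distance of any of jar_a, jar_b, pot, spanner, wood_dibber from where it was at the start of the episode above 0.03 m).
It also fails if it takes over 46 s, if anything falls off the work surface, if the arm or the gripper's body presses on something with over 40 N, if the wrist force passes 120 N, or if a joint passes its speed limit or range.

## Working session

There is one attempt and no reset: what is moved stays moved. The work goes in short steps, each a Python script; the robot and the scene stay as the last script left them, time stands still between calls to the robot, and variables do not carry over. Pictures are saved under pics/ and viewed, and the job is handed in when it is done.

```bash
ls; mkdir -p pics; python3 - <<'E'
from station import arm,snapshot,camera_info
import cv2
for n in("scene","top"):
    cv2.imwrite(f"pics/{n}0.png",snapshot(n)); print(n,camera_info(n))
print(arm.read_time(),arm.read_tool_pos(),arm.read_eef_rot(),arm.read_ft_force())
E
```

```text
pics
scene {'fx': 465.0212327648288, 'fy': 465.0212327648288, 'cx': 313.7474647583739, 'cy': 194.36575132486195, 'R': array([[ 8.87300118e-03,  9.99926734e-01,  8.23388870e-03],
       [ 6.89876931e-01, -1.60559130e-04, -7.23926650e-01],
       [-7.23872288e-01,  1.21037719e-02, -6.89827811e-01]]), 't': array([ 0.09957436, -0.26343991,  1.72616904])}
top {'fx': 366.72379411118834, 'fy': 366.72379411118834, 'cx': 318.70350737958137, 'cy': 198.8000852119904, 'R': array([[-2.52139548e-03, -9.99996106e-01, -1.19563869e-03],
       [-9.75255281e-01,  2.72332869e-03, -2.21064968e-01],
       [ 2.21067363e-01,  6.08660732e-04, -9.75258351e-01]]), 't': array([-0.07254881,  0.50848617,  1.29736493])}
0.1 [ 0.19119798 -0.62069591  0.30282672] [-0.69910079 -0.10608983  0.69935095 -0.10445702] [ 0.15468643 -0.27282542  0.3755958 ]
```

View pics/scene0.png

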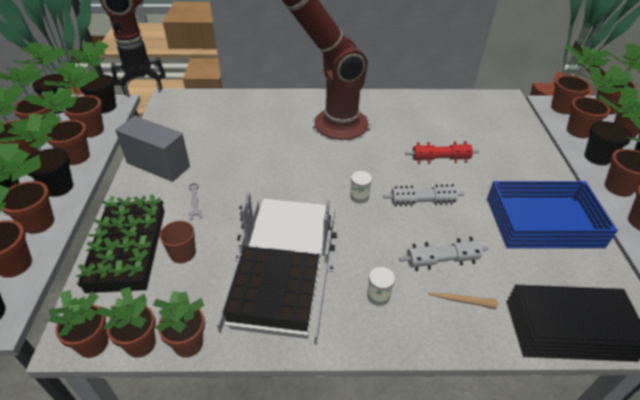

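View pics/top0.png

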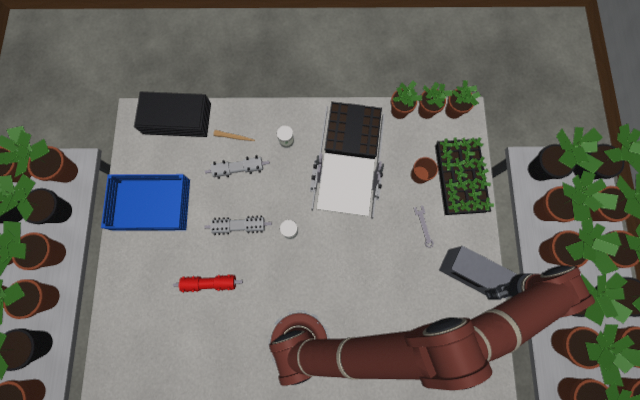

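Candidates for the roller: the grey one at scene (445,252) / top (238,167), which has few large pegs; the grey one at scene (425,194) / top (238,225), which has many short pegs; and the red one at scene (445,152) / top (208,283). I choose the first and check it in crops.

```bash
python3 - <<'E'
import cv2,numpy as np
a=cv2.imread('pics/scene0.png');b=cv2.imread('pics/top0.png')
r=lambda i,x,y,w,h,s:cv2.resize(i[y:y+h,x:x+w],None,fx=s,fy=s,interpolation=cv2.INTER_CUBIC)
cv2.imwrite('pics/c1.png',np.vstack([r(a,380,170,130,110,4)[:300*2], ])[:600])
cv2.imwrite('pics/c2.png',r(b,190,140,130,110,5))
cv2.imwrite('pics/c3.png',r(a,220,180,130,160,3.7))
cv2.imwrite('pics/c4.png',r(b,300,95,100,125,4.7))
E
```

```text
(no output)
```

View pics/c1.png

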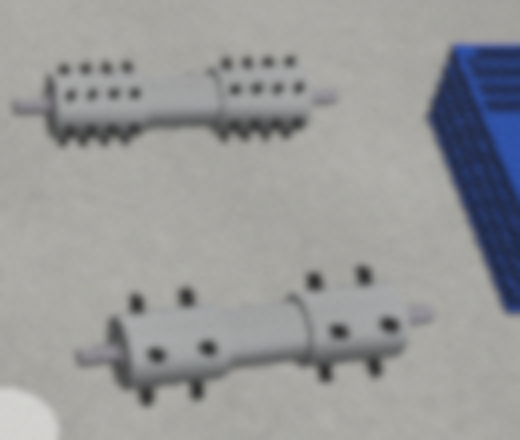

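View pics/c2.png

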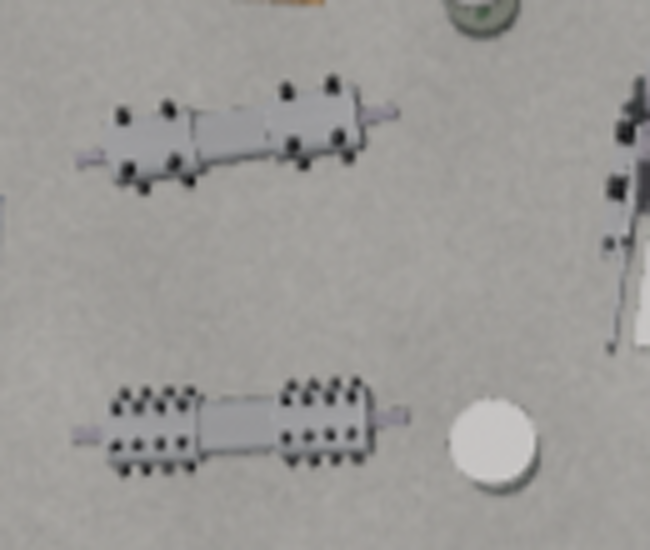

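View pics/c3.png

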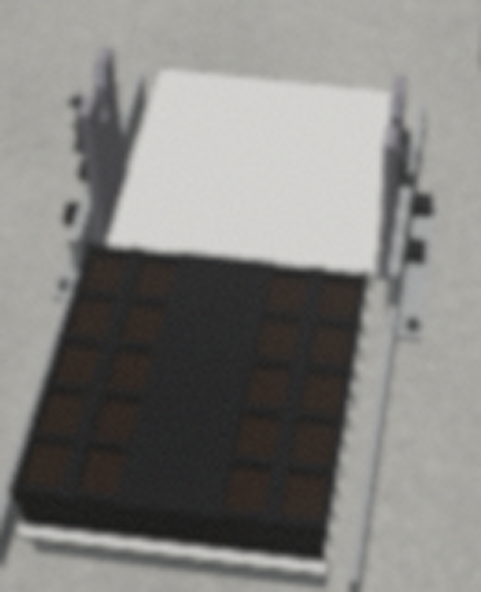

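View pics/c4.png

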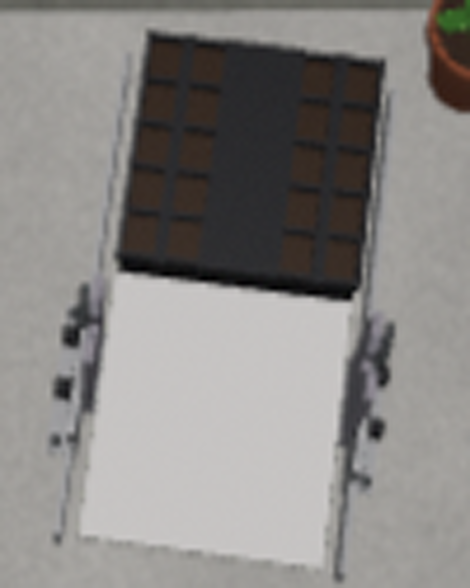

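Crops confirm it: scene (445,252) / top (238,167) has two rings of four big pegs per side, so it's the coarse one. Next I measure the roller and station.

```bash
cat > h.py <<'E'
import numpy as np,cv2
from station import camera_info
CI={n:camera_info(n) for n in("scene","top")}
def ray(n,uv):
    c=CI[n]; uv=np.atleast_2d(np.float64(uv))
    d=np.c_[(uv[:,0]-c['cx'])/c['fx'],(uv[:,1]-c['cy'])/c['fy'],np.ones(len(uv))]
    return -c['R'].T@c['t'], d@c['R']
def plane(n,uv,z):
    o,d=ray(n,uv); return o+d*((z-o[2])/d[:,2])[:,None]
def tri(a,b):
    A=[];B=[]
    for n,uv in(("scene",a),("top",b)):
        o,d=ray(n,uv); d=d[0]/np.linalg.norm(d[0]); P=np.eye(3)-np.outer(d,d); A.append(P);B.append(P@o)
    return np.linalg.lstsq(np.vstack(A),np.hstack(B),rcond=None)[0]
def proj(n,X):
    c=CI[n]; p=np.atleast_2d(X)@c['R'].T+c['t']; return np.c_[p[:,0]/p[:,2]*c['fx']+c['cx'],p[:,1]/p[:,2]*c['fy']+c['cy']]
E
python3 - <<'E'
from h import *
for n in CI: print(n,'cam',ray(n,[0,0])[0])
a=cv2.imread('pics/scene0.png');b=cv2.imread('pics/top0.png')
for n,im,box in(("scene",a,(385,225,110,55)),("top",b,(195,145,85,45))):
    x,y,w,h=box; c=im[y:y+h,x:x+w].astype(int)
    m=(c[...,0]-c[...,1]>=4).astype(np.uint8)   # bluish grey metal
    k,l,s,ce=cv2.connectedComponentsWithStats(m,connectivity=8)
    i=1+np.argmax(s[1:,4]); print(n,s[1:][s[1:,4]>15])
    v=m*120; v[l==i]=255
    cv2.imwrite(f'pics/m_{n}.png',cv2.resize(v,None,fx=5,fy=5,interpolation=0))
    # deck
    w_=(im.min(2)>185).astype(np.uint8)
    k,l,s,ce=cv2.connectedComponentsWithStats(w_); i=1+np.argmax(s[1:,4]); 
    cn=max(cv2.findContours((l==i).astype(np.uint8),0,1)[0],key=cv2.contourArea)
    q=cv2.approxPolyDP(cv2.convexHull(cn),4,True)[:,0]; print('deck',s[i],q.tolist()); print(plane(n,q,.045).round(4))
    d_=(im.max(2)<75).astype(np.uint8)
    d_[:,:220]=0;d_[:,390:]=0
    k,l,s,ce=cv2.connectedComponentsWithStats(d_); i=1+np.argmax(s[1:,4])
    cn=max(cv2.findContours((l==i).astype(np.uint8),0,1)[0],key=cv2.contourArea)
    q=cv2.approxPolyDP(cv2.convexHull(cn),3,True)[:,0]; print('tray',s[i],q.tolist());print(plane(n,q,.089).round(4))
E
```

```text
scene cam [ 1.43038353 -0.12050252  0.99922835]
top cam [ 0.20891585 -0.07472296  1.37758772]
scene [[97 22  6  3 18]
 [15 31 12  5 36]]
deck [ 250  199   75   54 3196] [[263, 200], [324, 205], [320, 252], [251, 245]]
[[ 0.453  -0.2529  0.045 ]
 [ 0.4739 -0.0744  0.045 ]
 [ 0.649  -0.0892  0.045 ]
 [ 0.6247 -0.2728  0.045 ]]
tray [ 223  245   96   86 6177] [[243, 245], [318, 255], [306, 330], [224, 318]]
[[ 0.6618 -0.2861  0.089 ]
 [ 0.6946 -0.0959  0.089 ]
 [ 0.9023 -0.1252  0.089 ]
 [ 0.8721 -0.3068  0.089 ]]
top [[66 16  8  5 23]
 [10 25  7  3 18]]
deck [ 317  154   57   61 2818] [[325, 154], [373, 160], [367, 214], [317, 208]]
[[ 0.6869 -0.0985  0.045 ]
 [ 0.6623 -0.2815  0.045 ]
 [ 0.453  -0.252   0.045 ]
 [ 0.476  -0.0675  0.045 ]]
tray [ 325  102   57   57 2602] [[332, 102], [381, 108], [374, 158], [326, 152]]
[[ 0.8812 -0.1258  0.089 ]
 [ 0.8557 -0.3126  0.089 ]
 [ 0.655  -0.2787  0.089 ]
 [ 0.679  -0.1014  0.089 ]]
```

```bash
cat >> h.py <<'E'
def edge(im,p,q,half=5,trim=.2,n=40):
    """subpixel line through the strongest intensity step near the segment p-q; returns points"""
    g=cv2.cvtColor(im,cv2.COLOR_BGR2GRAY).astype(np.float32)
    p=np.float64(p);q=np.float64(q);t=(q-p)/np.linalg.norm(q-p);nn=np.array([-t[1],t[0]])
    s=np.linspace(trim,1-trim,n); o=np.arange(-half,half+.01,.25)
    P=(p+np.outer(s,q-p))[:,None]+o[None,:,None]*nn
    v=cv2.remap(g,P[...,0].astype(np.float32),P[...,1].astype(np.float32),cv2.INTER_LINEAR)
    d=np.abs(np.gradient(cv2.GaussianBlur(v,(9,1),0),axis=1)); k=d.argmax(1)
    pts=P[np.arange(n),k]; off=o[k]; ok=abs(off-np.median(off))<1.5
    f=cv2.fitLine(pts[ok].astype(np.float32),cv2.DIST_HUBER,0,.01,.01).ravel()
    return f
def cross(f,g):
    A=np.array([[f[0],-g[0]],[f[1],-g[1]]]); s=np.linalg.solve(A,g[2:]-f[2:]); return f[2:]+s[0]*f[:2]
E
python3 - <<'E'
from h import *
a=cv2.imread('pics/scene0.png');b=cv2.imread('pics/top0.png')
for n,im,q,z in(("scene",a,[[263,200],[324,205],[320,252],[251,245]],.045),("top",b,[[325,154],[373,160],[367,214],[317,208]],.045),
   ("scene",a,[[243,246],[318,255],[306,321],[226,309]],.089),("top",b,[[326,151],[375,157],[381,108],[332,102]],.089)):
    L=[edge(im,q[i],q[(i+1)%4],4) for i in range(4)]
    c=np.array([cross(L[i-1],L[i]) for i in range(4)]); print(n,z,c.round(1).tolist()); X=plane(n,c,z); print(X.round(4).tolist())
    for i in range(4):
        d=X[(i+1)%4]-X[i]; print('  edge',i,'len %.4f ang %.3f mid'%(np.hypot(*d[:2]),(np.arctan2(d[1],d[0])+np.pi/4)%(np.pi/2)-np.pi/4),((X[(i+1)%4]+X[i])/2)[:2].round(4))
for n,im,box in(("scene",a,(385,225,110,55)),("top",b,(195,145,85,45))):
    x,y,w,h=box; c=im[y:y+h,x:x+w].astype(int)
    m=(c[...,0]-c[...,1]>=4).astype(np.uint8)
    k,l,s,ce=cv2.connectedComponentsWithStats(m,connectivity=8)
    for i in range(1,k):
        if s[i,4]>12:
            print(n,'axle end blob',ce[i]+[x,y],s[i], plane(n,ce[i]+[x,y],.028)[0].round(4))
for z in (.147,.169):
  print('left prongs scene', plane('scene',[[220+105/3.7,180+50/3.7],[220+140/3.7,180+76/3.7]],z).round(4).tolist())
E
```

```text
scene 0.045 [[261.70001220703125, 197.89999389648438], [324.1000061035156, 204.3000030517578], [321.8999938964844, 254.0], [248.1999969482422, 245.60000610351562]]
[[0.4442, -0.2573, 0.045], [0.471, -0.074, 0.045], [0.6559, -0.0844, 0.045], [0.6269, -0.2801, 0.045]]
  edge 0 len 0.1852 ang -0.145 mid [ 0.4576 -0.1656]
  edge 1 len 0.1852 ang -0.056 mid [ 0.5634 -0.0792]
  edge 2 len 0.1979 ang -0.147 mid [ 0.6414 -0.1823]
  edge 3 len 0.1842 ang -0.124 mid [ 0.5355 -0.2687]
top 0.045 [[323.5, 151.89999389648438], [375.20001220703125, 159.0], [367.6000061035156, 215.3000030517578], [316.29998779296875, 208.10000610351562]]
[[0.6954, -0.0926, 0.045], [0.6664, -0.29, 0.045], [0.4479, -0.2541, 0.045], [0.4756, -0.0647, 0.045]]
  edge 0 len 0.1995 ang -0.146 mid [ 0.6809 -0.1913]
  edge 1 len 0.2214 ang -0.163 mid [ 0.5572 -0.2721]
  edge 2 len 0.1914 ang -0.145 mid [ 0.4618 -0.1594]
  edge 3 len 0.2215 ang -0.126 mid [ 0.5855 -0.0787]
scene 0.089 [[243.5, 245.39999389648438], [319.29998779296875, 253.60000610351562], [307.8999938964844, 322.6000061035156], [222.1999969482422, 311.7999877
[... 553 characters left out ...]
1218, 0.089]]
  edge 0 len 0.1941 ang -0.144 mid [ 0.665  -0.1888]
  edge 1 len 0.2092 ang -0.137 mid [ 0.7547 -0.2991]
  edge 2 len 0.1935 ang -0.141 mid [ 0.8719 -0.2176]
  edge 3 len 0.2086 ang -0.139 mid [ 0.7822 -0.1073]
scene axle end blob [484.5 248. ] [97 22  6  3 18] [0.6221 0.3577 0.028 ]
scene axle end blob [405.47222222 257.94444444] [15 31 12  5 36] [0.6558 0.1378 0.028 ]
top axle end blob [264.56521739 162.43478261] [66 16  8  5 23] [0.6594 0.1348 0.028 ]
top axle end blob [207.83333333 171.05555556] [10 25  7  3 18] [0.6253 0.3517 0.028 ]
left prongs scene [[0.5328, -0.2792, 0.147], [0.5595, -0.2521, 0.147]]
left prongs scene [[0.5559, -0.2751, 0.169], [0.582, -0.2487, 0.169]]
```

```bash
python3 - <<'E'
from h import *
a=cv2.imread('pics/scene0.png');b=cv2.imread('pics/top0.png')
import numpy as np
o=np.array([.5984,-.1774]);yw=-.144;ex=np.array([np.cos(yw),np.sin(yw)]);ey=np.array([-ex[1],ex[0]])
s=8
def ov(n,im,x,y,w,h):
    c=cv2.resize(im[y:y+h,x:x+w],None,fx=s,fy=s,interpolation=cv2.INTER_CUBIC)
    for sy in(-.104,.104):
        for zz,col in((.126+.032,(0,0,255)),(.126,(0,255,0))):
            for xx in(-.015,0,.015):
                P=np.r_[o+xx*ex+sy*ey,zz]; u=proj(n,P)[0]; u=((u+.5-[x,y])*s).astype(int)
                cv2.circle(c,tuple(int(k) for k in u),3,col,-1)
    return c
cv2.imwrite('pics/d1.png',np.hstack([ov('scene',a,230,185,45,70),ov('scene',a,305,185,45,70)]))
cv2.imwrite('pics/d2.png',np.hstack([ov('top',b,305,145,45,70),ov('top',b,360,145,35,70)]))
E
```

```text
(no output)
```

View pics/d1.png

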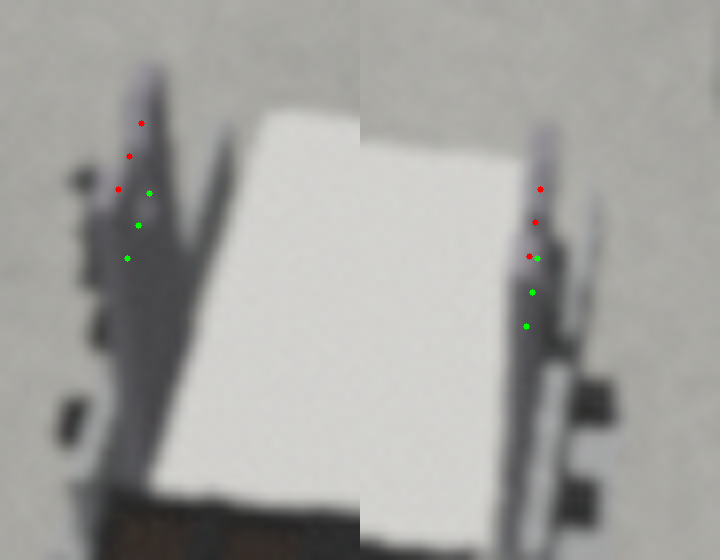

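View pics/d2.png

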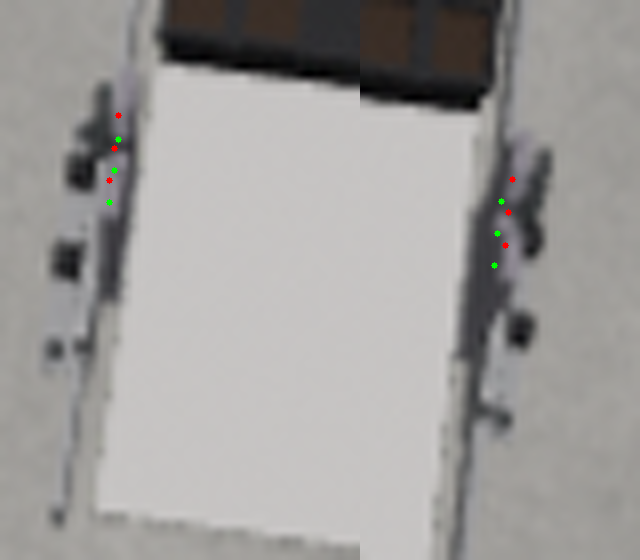

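```bash
cat >> h.py <<'E'
from scipy.spatial.transform import Rotation as Rt
def quat(psi,flip=False):
    y=np.array([np.cos(psi),np.sin(psi),0])*(-1 if flip else 1); x=np.array([0,0,-1.])
    return Rt.from_matrix(np.c_[x,y,np.cross(x,y)]).as_quat()
E
python3 - <<'E'
from h import *
from station import arm
print(plane('top',[[236.1-.1,165.3]],.053), plane('scene',[[445,252]],.04))
print(Rt.from_quat(arm.read_eef_rot()).as_matrix().round(2).tolist())
for f in(0,1):
    for p,ps in(((.641,.245,.30),.153),((.641,.245,.082),.153),((.598,-.177,.32),-.144),((.598,-.177,.17),-.144)):
        q=arm.ik(p,quat(ps,f)); print(f,p,None if q is None else np.round(q,2))
E
```

```text
[[0.63998535 0.23863913 0.053     ]] [[0.64561877 0.24273028 0.04      ]]
[[-0.0, 0.29, -0.96], [0.0, -0.96, -0.29], [-1.0, -0.0, 0.0]]
0 (0.641, 0.245, 0.3) [-0.02  0.78 -0.78  1.29  0.55  1.28 -0.65]
0 (0.641, 0.245, 0.082) [-0.19  0.95 -0.39  1.48  0.44  0.8  -0.59]
0 (0.598, -0.177, 0.32) [ 0.49  0.59 -0.4   1.47  0.24  1.13 -0.1 ]
0 (0.598, -0.177, 0.17) [ 0.44  0.74 -0.32  1.64  0.3   0.81 -0.15]
1 (0.641, 0.245, 0.3) [ 0.1   0.91 -1.15  1.29  0.82  1.43  2.31]
1 (0.641, 0.245, 0.082) [ 0.12  1.21 -1.15  1.47  1.14  1.22  2.1 ]
1 (0.598, -0.177, 0.32) [-0.01  0.59  0.45  1.49 -0.27  1.12 -2.79]
1 (0.598, -0.177, 0.17) [-0.03  0.77  0.48  1.66 -0.45  0.83 -2.64]
```

```bash
python3 - <<'E'
from h import *
from station import arm,snapshot
q=quat(.153)
arm.movep((.641,.243,.26),q); print(arm.read_time(),arm.read_joint_positions())
cv2.imwrite('pics/s1.png',snapshot('scene'))
arm.line_to((.641,.243,.084),.15); print(arm.read_time(),arm.read_ft_force())
cv2.imwrite('pics/s2.png',snapshot('scene'))
E
```

```text
3.5 [-0.03350424  0.80471223 -0.72154954  1.34801733  0.53983823  1.18735003
 -0.65071038]
4.875 [-0.23593204 -0.71650425  0.52177169]
```

View pics/s2.png

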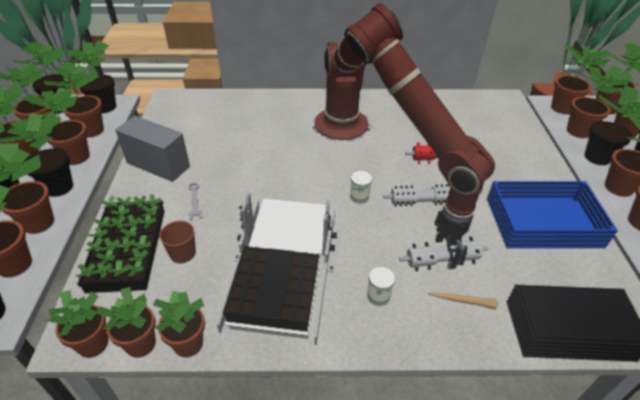

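```bash
python3 - <<'E'
from h import *
from station import snapshot
a=cv2.imread('pics/s2.png')
b=snapshot('top')
cv2.imwrite('pics/s2t.png',b)
r=lambda i,x,y,w,h,s:cv2.resize(i[y:y+h,x:x+w],None,fx=s,fy=s,interpolation=cv2.INTER_CUBIC)
cv2.imwrite('pics/c5.png',np.hstack([r(a,390,215,110,70,3.6),r(b,190,140,110,70,3.6)]))
print(proj('scene',[[.641,.243,.03],[.641,.243,.084]]))
E
```

```text
[[443.97412995 253.04000606]
 [448.16395252 239.79160753]]
```

View pics/c5.png

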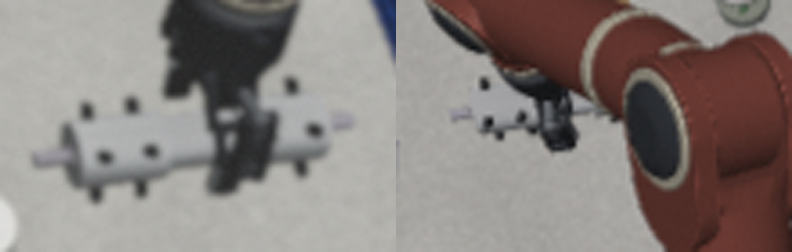

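```bash
python3 - <<'E'
from h import *
from station import arm
print(arm.read_tool_pos(),Rt.from_quat(arm.read_eef_rot()).as_matrix().round(3).tolist(), arm.read_opening())
p=arm.read_tool_pos();R=Rt.from_quat(arm.read_eef_rot()).as_matrix()
for d in([.073,.05,0],[.073,-.05,0],[.02,.05,0],[.02,-.05,0]):
    X=p+R@np.array(d); print(d,X.round(3),'scene',proj('scene',X).round(0),((proj('scene',X)-[390,215])*3.6).round(),'top',((proj('top',X)-[190,140])*3.6+[396,0]).round())
E
```

```text
[0.64155651 0.24337614 0.08528334] [[0.002, 0.988, 0.152], [0.001, 0.152, -0.988], [-1.0, 0.002, -0.001]] 1.0004047436846724
[0.073, 0.05, 0] [0.691 0.251 0.012] scene [[450. 272.]] [[215. 206.]] top [[561.  58.]]
[0.073, -0.05, 0] [0.592 0.236 0.012] scene [[436. 243.]] [[167. 102.]] top [[571. 145.]]
[0.02, 0.05, 0] [0.691 0.251 0.065] scene [[454. 260.]] [[231. 160.]] top [[550.  41.]]
[0.02, -0.05, 0] [0.592 0.236 0.065] scene [[440. 231.]] [[180.  56.]] top [[560. 132.]]
```

In the crop, the front finger is at (222,190), within a few pixels of its predicted tip (219,195) and beside the waist. The dark patch to its right is shadow. I'm gripping now.

```bash
python3 - <<'E'
from h import *
from station import arm,snapshot
f0=arm.read_ft_force()
arm.move_gripper(0.0,80); print(arm.read_time(),arm.read_opening(),arm.read_ft_force())
p=arm.read_tool_pos()
arm.line_to((p[0],p[1],.20),.12); arm.pause(.2); print(arm.read_time(),arm.read_opening(),f0,arm.read_ft_force(),arm.read_wrist_torque())
arm.movep((.598,-.177,.32),quat(-.144)); arm.pause(.3)
print(arm.read_time(),arm.read_ft_force(),arm.read_wrist_torque(),arm.read_opening())
for n in("scene","top"): cv2.imwrite(f'pics/{n}3.png',snapshot(n))
print(arm.read_tool_pos())
E
```

```text
5.4667 0.44538788960877573 [3.65958828 1.6861254  0.37432638]
6.7833 0.44083366396872736 [-0.72557418  0.03540966  0.75874931] [ 0.69815986 -0.21627371 -4.86548726] [ 0.02705682 -0.04559938  0.0076315 ]
8.7 [ 0.28315611 -0.84365822 -4.06194072] [-0.01855924 -0.00363189 -0.01701546] 0.4433138511570579
[ 0.59811383 -0.17663983  0.31988797]
```

View pics/scene3.png

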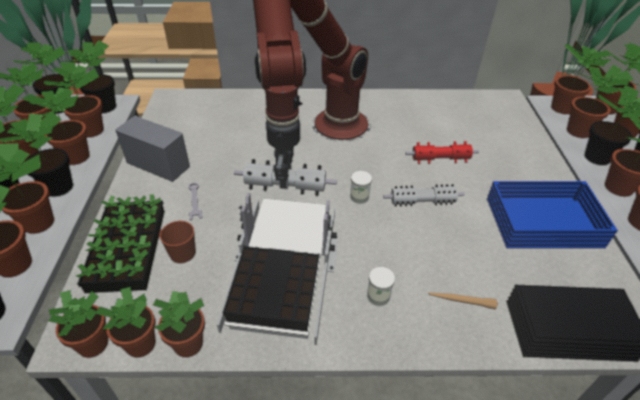

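View pics/top3.png

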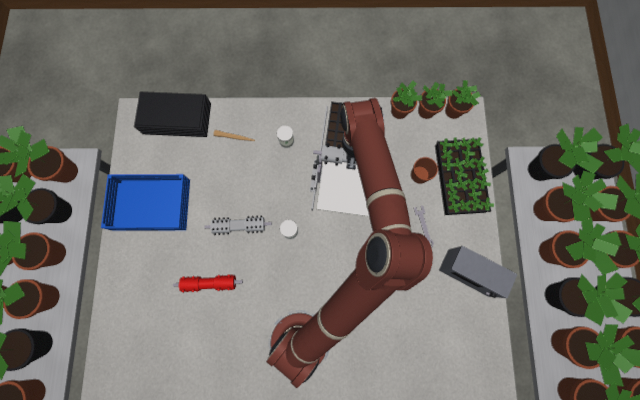

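```bash
python3 - <<'E'
from h import *
a=cv2.imread('pics/scene3.png')
x,y,w,h=228,155,114,42
c=cv2.resize(a[y:y+h,x:x+w],None,fx=7,fy=7,interpolation=cv2.INTER_CUBIC)
p=np.array([.5981,-.1766,.32-.054]);ey=np.array([.1435,.9897,0])
for s in(-.124,-.096,-.028,0,.028,.096,.124):
    u=(proj('scene',p+s*ey)[0]+.5-[x,y])*7; cv2.circle(c,(int(u[0]),int(u[1])),3,(0,0,255),-1); print(s,u.round())
cv2.imwrite('pics/c6.png',c)
E
```

```text
-0.124 [ 44. 117.]
-0.096 [124. 125.]
-0.028 [319. 144.]
0 [399. 152.]
0.028 [481. 159.]
0.096 [680. 179.]
0.124 [762. 187.]
```

View pics/c6.png

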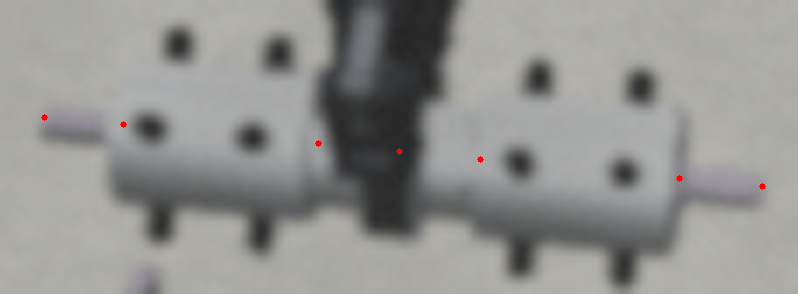

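```bash
python3 - <<'E'
from h import *
from station import arm,snapshot
x,y=.598,-.177
arm.line_to((x,y,.236),.1); arm.pause(.2)
f0=np.mean([arm.read_ft_force() for _ in range(5)],0); m0=arm.read_wrist_torque(); print(arm.read_time(),f0,m0)
z=.236
while z>.170:
    z-=.001; arm.line_to((x,y,z),.03)
    f=arm.read_ft_force()-f0; p=arm.read_tool_pos()
    print('%.2f z%.4f act%.4f'%(arm.read_time(),z,p[2]),f.round(1),(arm.read_wrist_torque()-m0).round(2))
    if f[2]>9 or np.hypot(f[0],f[1])>8: break
cv2.imwrite('pics/scene4.png',snapshot('scene'))
E
```

```text
9.9917 [-0.10257085 -0.05256944 -5.02085447] [-0.01379498 -0.07747902 -0.03299394]
10.24 z0.2350 act0.2350 [-0.1  0.1  0.2] [0.03 0.11 0.06]
10.49 z0.2340 act0.2339 [ 0.1 -0.3  1.2] [0.04 0.09 0.05]
10.74 z0.2330 act0.2329 [-0.9  0.2 -0. ] [-0.    0.04  0.04]
10.99 z0.2320 act0.2319 [ 0.4 -0.2 -0.3] [-0.01  0.06  0.07]
11.24 z0.2310 act0.2309 [ 0.7 -0.8  0.8] [0.   0.08 0.04]
11.49 z0.2300 act0.2299 [ 0.  -0.1  1.2] [-0.01  0.1   0.03]
11.74 z0.2290 act0.2289 [ 0.7 -0.3  0.7] [0.04 0.06 0.  ]
11.99 z0.2280 act0.2279 [-0.5 -0.5 -0.1] [0.03 0.04 0.07]
12.24 z0.2270 act0.2269 [ 0.1 -0.9 -0.4] [-0.04  0.06  0.02]
12.49 z0.2260 act0.2259 [-0.   0.2  0.9] [0.09 0.1  0.08]
12.74 z0.2250 act0.2249 [ 0.5 -0.2  0.1] [-0.07  0.11  0.01]
12.99 z0.2240 act0.2239 [1.5 0.  0.5] [0.04 0.05 0.07]
13.24 z0.2230 act0.2229 [ 0.1 -0.1  0.4] [0.04 0.06 0.02]
13.49 z0.2220 act0.2219 [-0.6  1.1  0. ] [0.07 0.05 0.03]
13.74 z0.2210 act0.2209 [0.4 0.4 0.2] [-0.01  0.09  0.02]
13.99 z0.2200 act0.2199 [0.2 0.2 0.4] [0.   0.13 0.07]
14.24 z0.2190 act0.2189 [ 0.5 -0.1  0.4] [-0.03  0.09  0.07]
14.49 z0.2180 act0.
[... 1102 characters left out ...]
4 z0.1990 act0.1982 [-5.1  1.3  0.9] [-0.43  1.18 -0.41]
19.49 z0.1980 act0.1965 [-4.5  0.3 -4.6] [-0.18  1.09 -0.12]
19.74 z0.1970 act0.1952 [-4.5  0.2 -6. ] [-0.05  1.07 -0.04]
19.99 z0.1960 act0.1949 [-4.1  0.5 -6.7] [0.01 1.07 0.01]
20.24 z0.1950 act0.1944 [-4.1  0.3 -7.5] [0.1  1.1  0.08]
20.49 z0.1940 act0.1938 [-3.4  0.3 -7.1] [0.15 0.97 0.05]
20.74 z0.1930 act0.1931 [-3.6  1.1 -5.9] [0.23 0.94 0.23]
20.99 z0.1920 act0.1925 [-4.3  1.6 -2.5] [0.18 1.07 0.21]
21.24 z0.1910 act0.1920 [-5.2  1.3 -0.1] [0.25 1.27 0.13]
21.49 z0.1900 act0.1914 [-5.3  1.5  0.8] [0.17 1.36 0.23]
21.74 z0.1890 act0.1914 [-7.9  0.8  5.1] [0.2  1.68 0.21]
21.99 z0.1880 act0.1913 [-9.7  0.   9.6] [0.17 2.03 0.21]
```

```bash
python3 - <<'E'
from h import *
a=cv2.imread('pics/scene4.png')
cv2.imwrite('pics/c7.png',cv2.resize(a[170:270,225:350],None,fx=6,fy=6,interpolation=cv2.INTER_CUBIC))
E
```

```text
(no output)
```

View pics/c7.png

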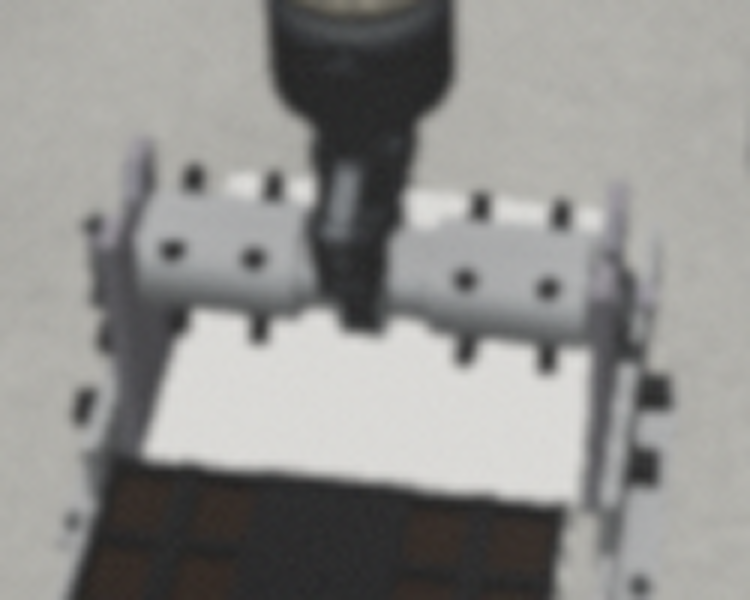

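```bash
python3 - <<'E'
from h import *
from station import arm,snapshot
f0=np.array([-.1,-.05,-5.02]); ex=np.array([.9897,-.1435])
o=np.array([.598,-.177]); z=.188
def rep(s,z):
    f=np.mean([arm.read_ft_force() for _ in range(3)],0)-f0
    print('%.2f s%.4f z%.4f act%.4f'%(arm.read_time(),s,z,arm.read_tool_pos()[2]),f.round(1)); return f
s=0
for s in(-.0006,-.0012,-.0018,-.0024):
    arm.line_to((*(o+s*ex),z),.03); f=rep(s,z)
    if f[0]>-2.5 or f[2]>18: break
while z>.182:
    if f[2]>18.5: break
    z-=.0005; arm.line_to((*(o+s*ex),z),.03); f=rep(s,z)
arm.pause(.3); rep(s,z)
E
```

```text
22.29 s-0.0006 z0.1880 act0.1913 [-7.6  1.   9.5]
22.54 s-0.0012 z0.1880 act0.1913 [-6.4  1.3  7.3]
22.79 s-0.0018 z0.1880 act0.1913 [-5.4  0.6  7.3]
23.04 s-0.0024 z0.1880 act0.1912 [-4.2  0.5 11.3]
23.29 s-0.0024 z0.1875 act0.1912 [-5.  -0.6 13.8]
23.54 s-0.0024 z0.1870 act0.1912 [-6.  -0.  16.1]
23.79 s-0.0024 z0.1865 act0.1911 [-6.7  0.5 18.1]
24.04 s-0.0024 z0.1860 act0.1911 [-8.   0.5 20.6]
24.34 s-0.0024 z0.1860 act0.1911 [-7.7 -0.7 20.3]
```

```bash
python3 - <<'E'
from h import *
from station import arm,snapshot
print(arm.read_wrist_torque(),arm.read_tool_pos(),arm.read_opening())
a=snapshot('scene');b=snapshot('top');cv2.imwrite('pics/scene5.png',a);cv2.imwrite('pics/top5.png',b)
a0=cv2.imread('pics/scene0.png')
r=lambda i,x,y,w,h,s:cv2.resize(i[y:y+h,x:x+w],None,fx=s,fy=s,interpolation=cv2.INTER_CUBIC)
cv2.imwrite('pics/c8.png',np.vstack([np.hstack([r(i,228,185,45,50,6),r(i,305,190,45,50,6)]) for i in(a0,a)]))
E
```

```text
[-0.0663657   1.61906562  0.19179106] [ 0.59796449 -0.17658843  0.19106245] 0.4421787675421255
```

View pics/c8.png

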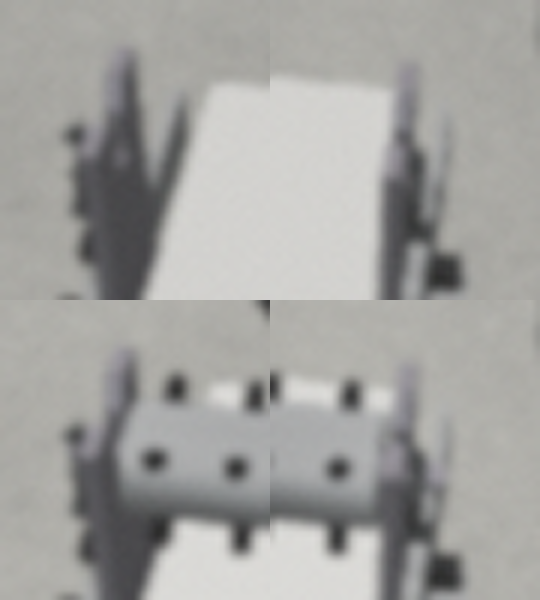

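```bash
python3 - <<'E'
from h import *
from station import arm,snapshot
f0=np.array([-.1,-.05,-5.02]); ex=np.array([.9897,-.1435])
xy=np.array([.598,-.177])-.0024*ex
for z in(.188,.1895):
    arm.line_to((*xy,z),.03); print(z,arm.read_time(),(arm.read_ft_force()-f0).round(1),arm.read_tool_pos()[2])
arm.move_gripper(1.0); print(arm.read_time(),arm.read_opening(),arm.read_ft_force(),arm.read_tool_pos())
arm.line_to((*xy,.20),.05); print(arm.read_ft_force())
arm.line_to((*xy,.33),.15); print(arm.read_ft_force())
arm.movep((.50,-.35,.38),quat(-.144)); 
print(arm.read_time(),arm.read_tool_pos())
a=snapshot('scene');b=snapshot('top');cv2.imwrite('pics/scene6.png',a);cv2.imwrite('pics/top6.png',b)
r=lambda i,x,y,w,h,s:cv2.resize(i[y:y+h,x:x+w],None,fx=s,fy=s,interpolation=cv2.INTER_CUBIC)
cv2.imwrite('pics/c9.png',np.hstack([r(a,225,175,130,110,3.6)[:, :], r(b,300,110,95,110,3.6)]))
E
```

```text
0.188 24.6917 [-5.8  0.3 14.2] 0.19116605912543594
0.1895 24.9417 [-1.9  0.1 10.7] 0.19124866989414196
25.475 1.0012106154873188 [-0.62587063  0.61030951  0.84031429] [ 0.59568118 -0.17667346  0.18934629]
[-0.27939412  0.06035558 -1.11349012]
[-0.34616916  0.60428162  0.28449108]
27.6833 [ 0.50080071 -0.34784012  0.37949832]
```

View pics/scene6.png

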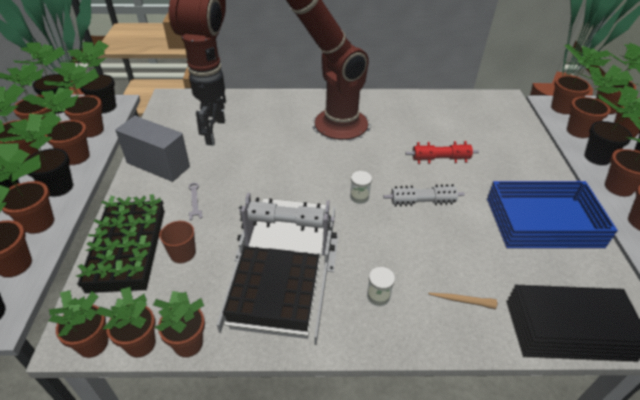

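View pics/c9.png

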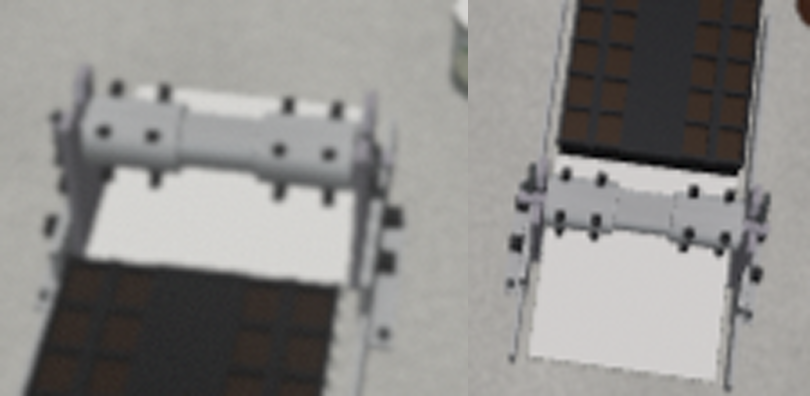

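```bash
python3 - <<'E'
from h import *
r=lambda i,x,y,w,h,s:cv2.resize(i[y:y+h,x:x+w],None,fx=s,fy=s,interpolation=cv2.INTER_CUBIC)
rows=[]
for k in(0,6):
    a=cv2.imread(f'pics/scene{k}.png');b=cv2.imread(f'pics/top{k}.png')
    rows.append(np.hstack([r(b,305,145,30,40,6.5),r(b,365,150,30,40,6.5),r(a,230,190,30,40,6.5),r(a,318,190,30,40,6.5)]))
cv2.imwrite('pics/c10.png',np.vstack(rows))
E
```

```text
(no output)
```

View pics/c10.png

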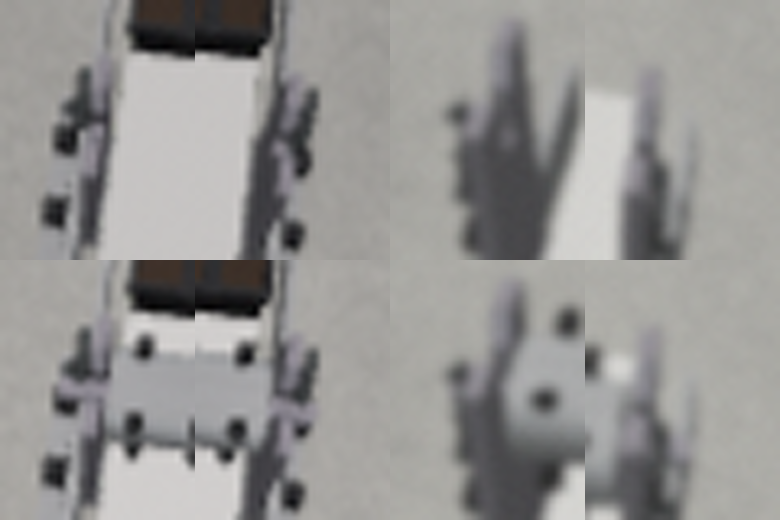

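```bash
python3 - <<'E'
from station import arm,ticket
print(arm.read_time()); print(ticket.finish_job())
E
```

```text
27.7833
the job is handed in; nothing more can be done
None
```

I gripped the coarse roller by its waist (80 N), carried it to the station and pressed it past both spring keepers. I then bore down at the bottom, let go, and handed the job in at 27.8 s of the 46 s allowed. No verdict was reported.

- **Pressing in:** the first resistance came about 20 mm above the bottom and peaked near 9 N, then dropped away. The roller then stopped hard with the axle about 134 mm above the bench, and I pressed to about 20 N vertically. The highest vertical reading was 20.6 N, with up to about 8 N sideways.
- **After release:** the pictures show the roller lying between the cheeks and square to the deck, and both keepers look as they did shut at the start. Nothing else on the bench looks moved. The gripper is clear, and the wrist force was close to zero as it left.
- **Disagreed or not confirmed:**
  - A steady sideways force of 4–8 N on the gripper remained during the press, even after I shifted about 2 mm; it fell to about 2 N as I unloaded before letting go.
  - While it was carried, the axle looked about 0.015 rad off level or askew.
  - The keepers' angles and the force on each could not be read; that they are shut rests on the force pattern and the pictures.

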